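# Gloss reading on a polished rose quartz face

### The arm

A 6-joint arm with a two-finger parallel gripper is mounted at the origin on the work surface. World frame = base frame: x ahead of the robot, y to its left, z up, the work surface at z = 0. Lengths are in m, angles in rad, forces in N, time in s.
With the tool pointing down it reaches from about 0.35 to 0.925 m from the base axis. Payload 6.4 kg.
Tool frame: the origin (TCP) lies between the finger pads; the fingertips stand robot.tip_reach ahead of it and the grasp point (between the pads) lies 2 mm behind it (robot.tip_reach is the distance from the TCP to the fingertips, in m); z points along the fingers, y is the line along which they close (so a half turn about z gives the same grasp; the last joint's range is limited). The gripper opens to 85 mm and grips with 20 to 120 N. Pads are 22 mm wide; open, the fingers measure 114 mm over their backs; the gripper's body (76 mm by 85 mm) begins 54 mm behind the grasp point. The pads swing forward as they close: fully open they stand 13 mm farther back than shut.
Start: joints at [-1.369, 0.245, 1.558, -0, 1.339, -0.174], TCP at [0.239, -0.605, 0.248] pointing down, gripper open.
Joint ranges: [-3.13, 3.13], [-1.02, 2.26], [0.13, 2.54], [-0.95, 4.09], [0.21, 2.88], [-2.74, 2.74]. Speed limits (rad/s): [2.57, 2.57, 3.14, 3.14, 3.14, 3.14].

### API

Orientations are given as a rotation vector (axis times angle).
In Python, from rig import robot, optics gives the robot as it stands. The module is installed in compiled form; this text tells all that it offers.
- The arm moves only by the tool move_arm, never from a script. Its arguments are lists of equal length, an entry for each row: "translation": the shift along the tool's x, y, z in m, a list of three; "dr": the turn, a rotation vector about the tool's x, y, z in degrees, a list of three. In form: {"translation": [[tx, ty, tz], ...], "dr": [[ax, ay, az], ...]}. A call has 1 to 20 rows; each row shifts and turns the commanded pose from where the row before left it, along the tool's axes as they then stand; what a row does not reach is not made up. A row lasts 1/12 s, in which the tool goes at most 41.7 mm and 7.16 degrees, less where a joint would pass 70% of its speed; a pose out of reach is approached as far as the arm can. A call with a gripper value outside its range is refused whole. "gripper" is the opening, from -1 (shut) to 1 (fully open), set as the call begins (left out, the last holds). The fingers move at their own pace and stop on an object; the grip force is fixed at half the most. Time passes only in rows, so rows that do not move let the fingers close. It gives the time, the measured TCP pose, the force, the opening and the grip force at its end, in the units of the state.
- robot.read_state(): the state, without advancing time (a new reading comes with each control period).
- optics.snapshot(name): name is "scene" or "top" or "wrist"; returns the picture (384x512x3 uint8, red, green, blue); there is no depth.
- optics.camera_info(name): a dict with "camera_matrix" (3x3 intrinsics, pixels), "k1" (the pictures are not rectified: a ray, as slopes to the right and down, at radius r is drawn at 1 + k1 r^2 times it, then the intrinsics apply), "rvec" (rotation vector, rad) and "tvec" (3), from world to camera coordinates, as OpenCV has them; the wrist camera has in their place "mount" (4x4, takes a point from camera to tool coordinates, whose origin is the TCP and whose axes are the flange's). Camera axes: x right, y down, z forward; pixel columns grow to the right and rows downward; lengths in m; the calibration is good to about 2 mm. A picture is of the moment at which its call begins: read the wrist's pose just before it. camera_info takes no time and is no camera call.
- robot.close_job(): hands the job in; it is judged then, once.
The state is a dict: "time": time; "qpos": joint angles; "joint_velocities": joint speeds; "tau": joint torques, N m; "tool_pos": TCP position; "ee_rot": TCP orientation; "contact_force": force on the tool from outside, world axes, zero at the start; "torque": the same for the moment, N m; "opening": finger opening in m; "gripper_force": force on a finger pad.
Only numpy, scipy, OpenCV 4.12 (cv2) and the standard library are available. Lean on these libraries where they do the work, as an engineer would, in place of code of your own. Each camera call takes 0.05 s, during which the arm holds its last target. There are 200 camera calls.

### The job

Take a gloss reading of the rose quartz: lift the yellow gloss wand from its wooden cradle and press the meter's recessed red button all the way in with the wand's nose, then hold the nose square to the stone's polished face, aimed at the white dot from about 50 mm off, and keep it still there for two seconds. Then lay the wand back in its cradle the way it lay. Do not touch the stone, keep the gripper off the meter, and leave everything else where it is.

Things in the scene. Friction and masses are not known exactly. Their poses are not given: they have to be found in the camera images.
- wand: Loose gloss wand, 0.18 kg: level square yellow handle 168 x 24 x 24 mm (x -90 to +78 mm), black grip band in the middle, black nose pointing straight down near the front end. Origin: centre of the grip band, half way up, about the centre of mass; x runs along the handle to the nose, z up. Nose: centre line at x +66 mm, 18 mm thick, 9 mm over its last 19 mm, ends 85 mm below the origin.
- nose_tip (a point): End of the wand's nose: at (66, 0, -85) mm in the wand's frame. The nose looks along the wand's -z.
- focus (a point): Point 50 mm in front of the nose's end on its line of sight: at (66, 0, -135) mm in the wand's frame. For a reading this point lies on the dot.
- cradle: Fixed wooden cradle: base 104 x 70 x 8 mm, two forks 8 mm thick at x -42 and +42 mm with flared cheeks (gap 28 mm at the seat, 50 mm at the top, 112 mm up). Origin: centre of its underside, z up. The wand lies in both forks, x along the cradle's x, its origin 100 mm above the cradle's (handle underside 88 mm up), the nose hanging beyond the +x fork.
- meter: Fixed grey meter box 120 x 90 x 55 mm with a dark display on the +x half of its top and the red button on the -x half. Origin: centre of its underside, z up.
- button_top (a point): Centre of the red button's top face (moves with it). The round button is 19 mm across, lies 6 mm below the rim of a black collar with a 28 mm opening, 38 mm outside; the rim is 68 mm above the table. At (-30, 0, 62) mm in the meter's frame when not pressed.
- start_button (a joint): Travel of the red button, m: 0 out, 0.006 fully pressed (about 3.6 N), pressed straight down, springs back.
- quartz: Heavy loose chunk of pink rose quartz, about 124 x 94 mm, 88 mm high, 1.3 kg, with one flat polished face about 70 mm across on top, which leans 20 degrees from level towards the stone's -x. Origin: centre of its underside, z up.
- dot: White painted dot 16 mm across in the middle of the stone's polished face, 75 mm above the table. Origin: its centre, on the face; its z axis points straight out of the polished face.
- spot_plate: White porcelain spot plate 92 x 112 x 11 mm with twelve wells. Origin: centre of underside. Bystander.
- ring_gauge: Steel ring gauge 76 mm across, 22 mm high. Origin: centre of underside. Bystander.
- obsidian_tray: Pale wooden tray 120 x 180 x 30 mm with black obsidian pieces up to 40 mm high. Origin: centre of underside. Bystander.
- polish_jar: White jar with a blue cap, 64 mm across, 85 mm high. Origin: centre of underside. Bystander.
- brush: Hand brush lying flat. Origin under it. Bystander.
Mind the look-alikes: they are no part of the job. What is shaped like the meter but orange or turquoise is not meant.

How it is judged:
By the outcome, as a careful person would: the job done as asked, in the order asked, and still so for the second after the job is handed in, with the robot touching nothing.
It also fails if it takes over 58 s, if anything falls off the work surface, if the arm or the gripper's body presses on something with over 40 N, if the wrist force passes 120 N, or if a joint passes its speed limit or range.

## Working session

There is one attempt and no reset: what is moved stays moved. The work goes in short steps, Python scripts to look and compute and a tool call to move; the robot and the scene stay as the last step left them, time stands still between calls to the robot, and variables do not carry over. Pictures are saved under pics/ and viewed, at most 10 in all, crops included, and the job is handed in when it is done.

Besides the shell and the picture viewer there is one more tool, called after "Request:" in YAML: its name, and indented under it one key for each argument. move_arm: Moves the arm, as the interface text tells. Its arguments: {"type":"object","properties":{"translation":{"type":"array","items":{"type":"array","items":{"type":"number"}}},"dr":{"type":"array","items":{"type":"array","items":{"type":"number"}}},"gripper":{"type":"number"}},"required":["translation","dr"]}

```bash
mkdir -p pics; python3 - <<'E'
from rig import robot, optics
import cv2,numpy as np
print(robot.read_state(), robot.tip_reach)
for n in("scene","top","wrist"):
    im=optics.snapshot(n); cv2.imwrite(f"pics/{n}0.png",im[...,::-1]); print(n,optics.camera_info(n))
a=[cv2.imread(f"pics/{n}0.png") for n in("scene","top")]
cv2.imwrite("pics/s0.png",cv2.resize(a[0],(800,600)));cv2.imwrite("pics/t0.png",cv2.resize(a[1],(800,600)))
E
```

```text
{'time': 0.0, 'qpos': array([-1.36911682e+00,  2.45820963e-01,  1.55899961e+00, -4.10636238e-06,
        1.33872139e+00, -1.74098740e-01]), 'joint_velocities': array([ 0.00028116, -0.00239219, -0.0004497 ,  0.00088035, -0.00239949,
       -0.00190885]), 'tau': array([-8.39188888e-04, -4.29512000e+01, -3.26131153e+01, -1.89625293e-04,
        5.28809251e-03, -4.35736354e-07]), 'tool_pos': array([ 0.23844654, -0.604121  ,  0.24718363]), 'ee_rot': array([-3.08438779e+00, -5.86441626e-01,  4.84697021e-05]), 'contact_force': array([0.30787736, 0.09825873, 0.15964131]), 'torque': array([ 0.0307296 ,  0.01827618, -0.00262084]), 'gripper_force': 0.0, 'opening': 0.08536239558859313} 0.017
scene {'camera_matrix': array([[436.14125485,   0.        , 258.51553737],
       [  0.        , 436.14125485, 195.48941402],
       [  0.        ,   0.        ,   1.        ]]), 'k1': -0.08815304876063655, 'rvec': array([ 1.90438105,  1.49167964, -0.62167775]), 'tvec': array([-0.07847435, -0.37223395,  1.59010575])}
top {'camera_matrix': array([[486.92338165,   0.        , 262.52397749],
       [  0.        , 486.92338165, 194.86515159],
       [  0.        ,   0.        ,   1.        ]]), 'k1': -0.18369495168916836, 'rvec': array([ 2.21621312, -2.15447212,  0.04848783]), 'tvec': array([-0.05752335,  0.56297669,  1.2633771 ])}
wrist {'camera_matrix': array([[331.90394222,   0.        , 252.14594992],
       [  0.        , 331.90394222, 187.34847648],
       [  0.        ,   0.        ,   1.        ]]), 'k1': -0.05807280476309478, 'mount': array([[ 5.86107727e-04, -9.61335686e-01, -2.75378567e-01,
         6.86448670e-02],
       [ 9.99999811e-01,  5.12695473e-04,  3.38570872e-04,
        -4.17595264e-04],
       [-1.84294917e-04, -2.75378713e-01,  9.61335805e-01,
        -1.26702313e-01],
       [ 0.00000000e+00,  0.00000000e+00,  0.00000000e+00,
         1.00000000e+00]])}
```

View pics/s0.png

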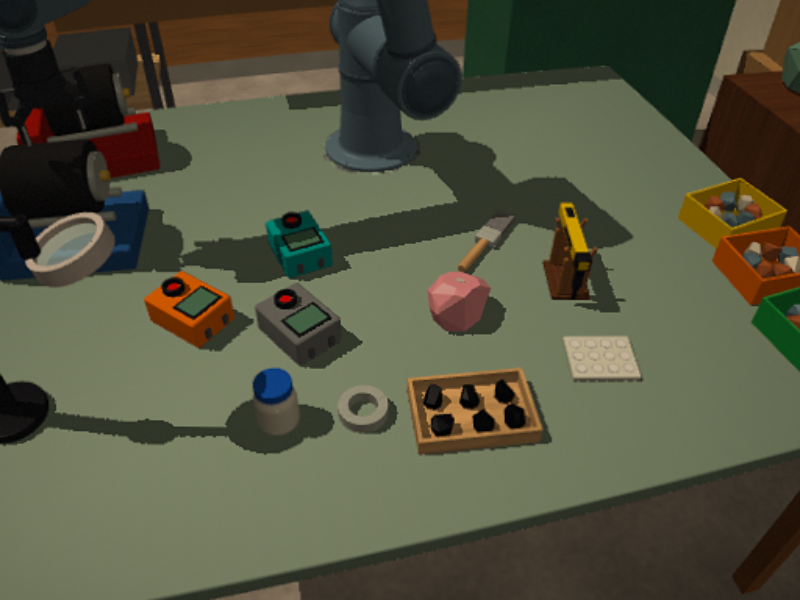

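View pics/t0.png

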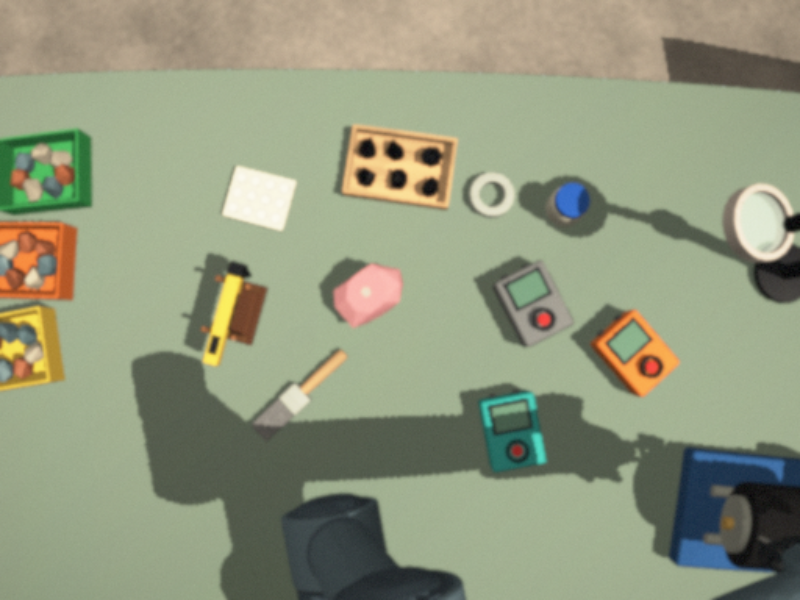

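The scene view shows the wand in its cradle at about (572,250), quartz at (458,300) and the brush at (487,245). There are three boxes shaped like the meter: orange (188,308), turquoise (298,242) and grey (298,322). In the top view they sit at (635,352), (513,432) and (533,303). Grey fits the description; I'll confirm it in a crop along with the wand.

```bash
cat > h.py <<'E'
import cv2,numpy as np
from scipy.spatial.transform import Rotation as R
from rig import robot,optics
def pose():
    s=robot.read_state(); T=np.eye(4); T[:3,:3]=R.from_rotvec(s['ee_rot']).as_matrix(); T[:3,3]=s['tool_pos']; return T
def cam(n,T=None):
    c=optics.camera_info(n); K=c['camera_matrix']; d=np.array([c['k1'],0,0,0,0.])
    if n=='wrist': M=T@c['mount']
    else:
        W=np.eye(4); W[:3,:3]=R.from_rotvec(c['rvec']).as_matrix(); W[:3,3]=c['tvec']; M=np.linalg.inv(W)
    return K,d,M
def rays(c,px):
    K,d,M=c; u=cv2.undistortPoints(np.array(px,float).reshape(-1,1,2),K,d).reshape(-1,2)
    v=np.c_[u,np.ones(len(u))]@M[:3,:3].T; return M[:3,3],v/np.linalg.norm(v,axis=1)[:,None]
def onz(c,px,z):
    o,v=rays(c,px); return o+v*((z-o[2])/v[:,2])[:,None]
def tri(cs,ps):
    A=np.zeros((3,3));b=np.zeros(3);L=[]
    for c,p in zip(cs,ps):
        o,v=rays(c,[p]);v=v[0];P=np.eye(3)-np.outer(v,v);A+=P;b+=P@o;L.append((o,P))
    x=np.linalg.solve(A,b); return x,max(np.linalg.norm(P@(x-o)) for o,P in L)
def proj(c,X):
    K,d,M=c; W=np.linalg.inv(M); return cv2.projectPoints(np.array(X,float).reshape(-1,1,3),cv2.Rodrigues(W[:3,:3])[0],W[:3,3],K,d)[0].reshape(-1,2)
def hsv(im): return cv2.cvtColor(im,cv2.COLOR_RGB2HSV)
def mask(im,lo,hi): return cv2.inRange(hsv(im),np.array(lo),np.array(hi))
def blobs(m,amin=15):
    n,l,s,c=cv2.connectedComponentsWithStats(m); return [(c[i],s[i],l==i) for i in range(1,n) if s[i][4]>=amin]
def snap(name):
    T=pose(); im=optics.snapshot(name); return im,cam(name,T)
E
python3 - <<'E'
from h import *
I={n:cv2.imread(f"pics/{n}0.png")[...,::-1].copy() for n in("scene","top")}
for n,im in I.items():
    c=cam(n)
    for nm,lo,hi in(("red",(0,150,90),(6,255,255)),("red2",(174,150,90),(180,255,255)),("yellow",(22,150,60),(32,255,255)),("pink",(0,50,110),(10,140,255)),("white",(0,0,190),(180,50,255))):
        for b in blobs(mask(im,lo,hi),12): print(n,nm,b[0].round(1),b[1],onz(c,[b[0]],.06)[0].round(3))
s,t=I['scene'],I['top']
A=cv2.resize(s[170:240,90:230],(560,280),interpolation=2);B=cv2.resize(t[150:300,110:250],None,fx=2,fy=2);C=cv2.resize(s[120:195,340:390],None,fx=4,fy=4)
o=np.zeros((600,800,3),np.uint8);o[:280,:560]=A;o[290:590,:280]=B;o[290:590,300:500]=C
o[290:590,510:800]=cv2.resize(t[150:260,300:406],(290,300))
cv2.imwrite("pics/crop1.png",o[...,::-1])
E
```

```text
scene red [21.1 78.1] [ 16  70  10  18 131] [-0.203 -0.768  0.06 ]
scene red [87.8 75.6] [79 72 17  8 95] [-0.156 -0.523  0.06 ]
scene red [110.4 183. ] [107 181   8   5  28] [ 0.467 -0.442  0.06 ]
scene red [182.3 190.9] [179 189   8   5  27] [ 0.541 -0.26   0.06 ]
scene yellow [465.3 135.2] [ 434  114   70   45 1289] [0.486 0.62  0.06 ]
scene yellow [366.3 146.4] [357 129  20  37 330] [0.473 0.286 0.06 ]
scene yellow [469.8 135.2] [467 133   6   5  12] [0.49  0.635 0.06 ]
scene yellow [373. 170.] [370 168   7   5  31] [0.577 0.259 0.06 ]
scene pink [289.  185.2] [274 174  40  27 589] [0.583 0.014 0.06 ]
top red [347.8 204.1] [344 201   8   8  49] [ 0.544 -0.26   0.06 ]
top red [416.8 234.4] [412 231  10   8  65] [ 0.471 -0.441  0.06 ]
top red [330.5 288. ] [328 286   6   5  26] [ 0.331 -0.221  0.06 ]
top yellow [142.8 202.4] [131 175  24  58 517] [0.534 0.265 0.06 ]
top yellow [ 20.5 219.7] [  0 196  37  53 565] [0.477 0.605 0.06 ]
top yellow [  7.2 223.6] [  0 218  17  13 136] [0.465 0.645 0.06 ]
top pink [ 30.2 163.1] [ 24 162  12   4  14] [0.63  0.585 0.06 ]
top pink [235.1 187.9] [ 213  169   45   41 1227] [0.578 0.028 0.06 ]
top pink [  4.2 173.7] [  0 170   9   7  15] [0.6   0.662 0.06 ]
top pink [346.2 202.8] [343 199  10  11  22] [ 0.548 -0.255  0.06 ]
top white [166.  126.2] [ 142  105   49   43 1460] [0.733 0.213 0.06 ]
top white [315.6 123.7] [302 110  28  28 413] [ 0.749 -0.173  0.06 ]
top white [487.1 141.6] [ 470  117   39   50 1284] [ 0.72  -0.635  0.06 ]
top white [233.9 186.3] [232 184   5   5  18] [0.582 0.031 0.06 ]
top white [188.4 255.4] [180 246  18  19 205] [0.402 0.142 0.06 ]
```

View pics/crop1.png

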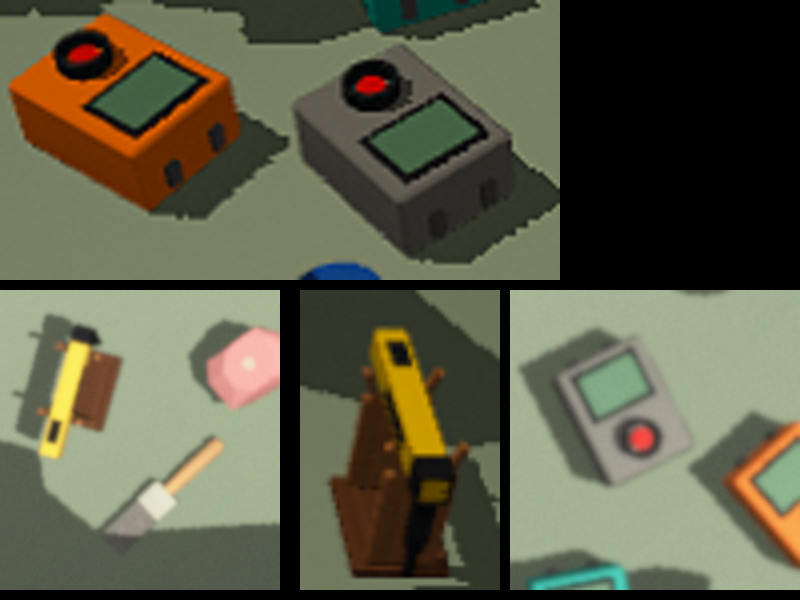

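The grey box, enlarged at bottom right with its button at (640,438), matches the description, so it is the meter. The other two are decoys. The wand's nose points away from the robot. I'll move over the meter, turning on the way.

Request:
move_arm:
  translation:
    - [0.032,-0.0127,-0.0037]
    - [0.032,-0.0127,-0.0037]
    - [0.032,-0.0127,-0.0037]
    - [0.032,-0.0127,-0.0037]
    - [0.032,-0.0127,-0.0037]
    - [0.032,-0.0127,-0.0037]
    - [0.032,-0.0127,-0.0037]
    - [0.032,-0.0127,-0.0037]
    - [0.032,-0.0127,-0.0037]
    - [0.032,-0.0127,-0.0037]
    - [0.032,-0.0127,-0.0037]
    - [0.032,-0.0127,-0.0037]
    - [0.032,-0.0127,-0.0037]
    - [0.032,-0.0127,-0.0037]
  dr:
    - [0,0,0]
    - [0,0,0]
    - [0,0,0]
    - [0,0,0]
    - [0,0,0]
    - [0,0,0]
    - [0,0,0]
    - [0,0,0]
    - [0,0,0]
    - [0,0,0]
    - [0,0,0]
    - [0,0,0]
    - [0,0,0]
    - [0,0,0]

```text
time: 1.32
tool_pos: [0.591, -0.2733, 0.2999]
ee_rot: [-3.086, -0.587, 0.001]
contact_force: [0.5, -0.0, -0.7]
opening: 0.0849
gripper_force: 0.0
```

Request:
move_arm:
  translation:
    - [0,0,0]
    - [0,0,0]
    - [0,0,0]
    - [0,0,0]
    - [0,0,0]
    - [0,0,0]
    - [0,0,0]
    - [0,0,0]
    - [0,0,0]
    - [0,0,0]
    - [0,0,0]
    - [0,0,0]
    - [0,0,0]
    - [0,0,0]
    - [0,0,0]
    - [0,0,0]
    - [0,0,0]
    - [0,0,0]
    - [0,0,0]
    - [0,0,0]
  dr:
    - [0,0,-7]
    - [0,0,-7]
    - [0,0,-7]
    - [0,0,-7]
    - [0,0,-7]
    - [0,0,-7]
    - [0,0,-7]
    - [0,0,-7]
    - [0,0,-7]
    - [0,0,-7]
    - [0,0,-7]
    - [0,0,-7]
    - [0,0,-7]
    - [0,0,-7]
    - [0,0,-7]
    - [0,0,-7]
    - [0,0,-7]
    - [0,0,-7]
    - [0,0,-7]
    - [0,0,-7]

```text
time: 2.98
tool_pos: [0.5899, -0.2747, 0.2996]
ee_rot: [-0.495, -3.102, -0.001]
contact_force: [-0.1, 0.6, 0.1]
opening: 0.0855
gripper_force: 0.0
```

```bash
python3 - <<'E'
from h import *
import pickle
s=robot.read_state();T=pose();print(s['time'],T.round(3),s['qpos'].round(2))
im,c=snap('wrist');pickle.dump((im,c),open('v_meter.pkl','wb'))
cv2.imwrite("pics/w1.png",im[...,::-1])
for b in blobs(mask(im,(0,150,80),(6,255,255))|mask(im,(174,150,80),(180,255,255)),30): print(b[0],b[1],onz(c,[b[0]],.062))
E
```

```text
2.9833 [[-0.95   0.311 -0.001  0.59 ]
 [ 0.311  0.95   0.001 -0.275]
 [ 0.001  0.    -1.     0.3  ]
 [ 0.     0.     0.     1.   ]] [-0.61  0.21  1.5  -0.    1.43 -1.86]
[ 70.76234568 105.2191358 ] [ 62  93  19  25 324] [[ 0.47154428 -0.4441527   0.062     ]]
[250.36111111 112.73015873] [242 105  18  17 252] [[ 0.54126651 -0.26127271  0.062     ]]
```

View pics/w1.png

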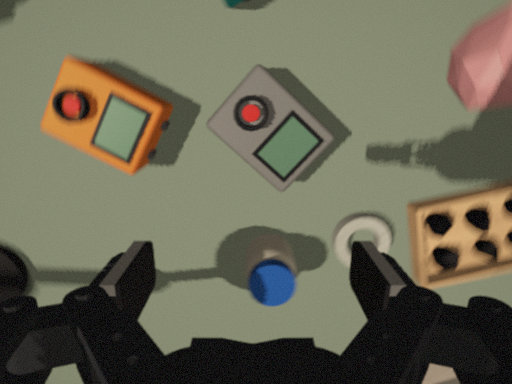

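The wrist view shows the grey meter's button at (250,113) and the decoy orange at (71,105). The stone is at the right edge. Next I go over the stone, taking views on the way.

Request:
move_arm:
  translation:
    - [0.0068,0.036,0]
    - [0.0068,0.036,0]
    - [0.0068,0.036,0]
    - [0.0068,0.036,0]
    - [0.0068,0.036,0]
    - [0,0,0]
  dr:
    - [0,0,0]
    - [0,0,0]
    - [0,0,0]
    - [0,0,0]
    - [0,0,0]
    - [0,0,0]

```text
time: 3.53
tool_pos: [0.615, -0.0876, 0.2999]
ee_rot: [-0.498, -3.101, -0.004]
contact_force: [0.3, 0.5, -0.9]
opening: 0.0855
gripper_force: 0.0
```

```bash
python3 - <<'E'
from h import *
import pickle
v=snap('wrist');pickle.dump(v,open('v_q1.pkl','wb'))
E
```

Request:
move_arm:
  translation:
    - [0.0068,0.036,0]
    - [0.0068,0.036,0]
    - [0.0068,0.036,0]
    - [0.0068,0.036,0]
    - [0,0,0]
  dr:
    - [0,0,0]
    - [0,0,0]
    - [0,0,0]
    - [0,0,0]
    - [0,0,0]

```text
time: 4.0
tool_pos: [0.6348, 0.0563, 0.2998]
ee_rot: [-0.5, -3.101, -0.003]
contact_force: [-0.5, 0.5, -0.9]
opening: 0.0853
gripper_force: 0.0
```

```bash
python3 - <<'E'
from h import *
import pickle
v=snap('wrist');pickle.dump(v,open('v_q2.pkl','wb'))
E
```

Request:
move_arm:
  translation:
    - [0.02,0.036,0]
    - [0.02,0.036,0]
    - [0.02,0.036,0]
    - [0.02,0.036,0]
    - [0,0,0]
  dr:
    - [0,0,0]
    - [0,0,0]
    - [0,0,0]
    - [0,0,0]
    - [0,0,0]

```text
time: 4.47
tool_pos: [0.603, 0.218, 0.3]
ee_rot: [-0.499, -3.101, -0.003]
contact_force: [0.0, -1.0, -0.4]
opening: 0.0854
gripper_force: 0.0
```

```bash
python3 - <<'E'
from h import *
import pickle
v3=snap('wrist');pickle.dump(v3,open('v_q3.pkl','wb'))
print(pose().round(4))
V=[pickle.load(open(f'v_q{i}.pkl','rb')) for i in(1,2,3)]
o=np.zeros((600,800,3),np.uint8)
for i,(im,c) in enumerate(V):
    p=proj(c,[[.58,.03,.075]])[0].round().astype(int);print(p)
    x0=int(np.clip(p[0]-60,0,512-120));y0=int(np.clip(p[1]-50,0,284));print('crop',x0,y0)
    cr=cv2.resize(im[y0:y0+100,x0:x0+120],(360,300),interpolation=2)
    r,q=divmod(i,2);o[r*300:r*300+300,q*400:q*400+360]=cr
im=V[2][0];o[300:600,400:800]=cv2.resize(im,(400,300))
cv2.imwrite('pics/q.png',o[...,::-1])
E
```

```text
[[-9.491e-01  3.151e-01 -2.000e-04  6.039e-01]
 [ 3.151e-01  9.491e-01 -3.000e-04  2.153e-01]
 [ 1.000e-04 -3.000e-04 -1.000e+00  2.999e-01]
 [ 0.000e+00  0.000e+00  0.000e+00  1.000e+00]]
[350  94]
crop 290 44
[212 120]
crop 152 70
[ 87 194]
crop 27 144
```

View pics/q.png

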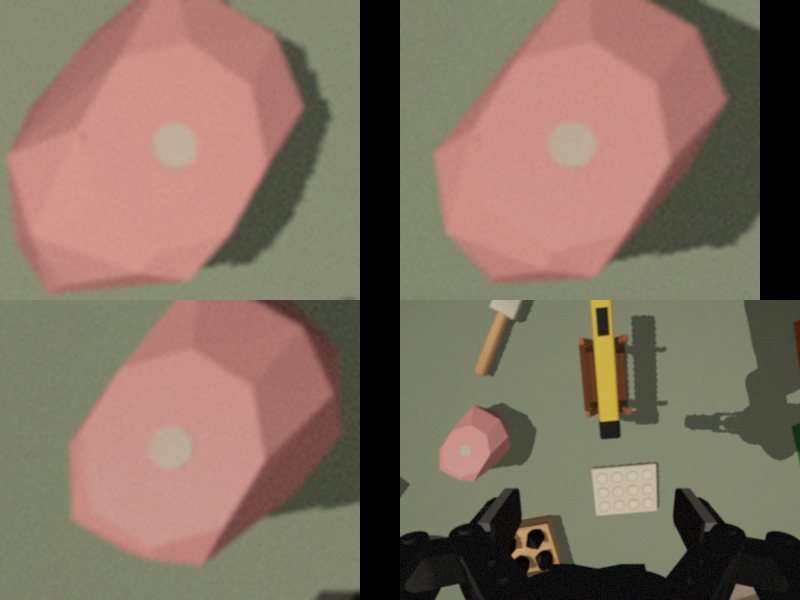

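The crops show the stone's polished face with the dot in its middle, plus the wand in its cradle with its nose at the lower end. I'll enhance contrast to get the face's corners.

```bash
python3 - <<'E'
from h import *
import pickle
V=[pickle.load(open(f'v_q{i}.pkl','rb')) for i in(1,2,3)]
D=[];o=np.zeros((600,800,3),np.uint8)
for i,((im,c),(x0,y0)) in enumerate(zip(V,[(290,44),(152,70),(27,144)])):
    h=hsv(im);m=cv2.inRange(h,np.array((0,30,150)),np.array((180,95,255)))[y0:y0+100,x0:x0+120]
    h=im[y0:y0+100,x0:x0+120].astype(int); m=(abs(h-np.array([205,190,165])).sum(2)<80).astype(np.uint8)
    m=((h[...,1]-h[...,2]>8)&(h[...,0]-h[...,1]<35)&(h[...,0]>150)).astype(np.uint8)
    bl=blobs(m,15);bl=min(bl,key=lambda b:np.hypot(b[0][0]-57,b[0][1]-48));d=bl[0]+[x0,y0];D.append(d);print(i,d,bl[1])
    g=cv2.bilateralFilter(im,7,25,4)[y0:y0+100,x0:x0+120,:]
    g=cv2.resize(g,(384,320),interpolation=cv2.INTER_CUBIC).astype(float)
    g=np.clip((g-[140,80,80])/[100,100,100]*255,0,255).astype(np.uint8)
    r,q=divmod(i,2);o[r*300:r*300+300,q*400:q*400+384]=g[:300]
cv2.imwrite('pics/q2.png',o[...,::-1])
x=tri([v[1] for v in V],D);print('dot',x)
imt=cv2.imread('pics/top0.png')
P=[[(162,45),(170,45),(180,50)],[(250,82),(255,80),(255,83)],[(265,158),(270,160),(268,158)],[(195,275),(205,275),(205,264)],[(85,130),(85,130),(75,140)]]
off=[(290,44),(152,70),(27,144)];X=[]
for p in P:
    q=tri([v[1] for v in V],[np.array(a)/3+b for a,b in zip(p,off)]);X.append(q[0]);print(q[0].round(4),q[1].round(4))
X=np.array(X+[x[0]]);C=X-X.mean(0);n=np.linalg.svd(C)[2][2];n*=np.sign(n[2]);print(n,np.degrees(np.arccos(n[2])),np.degrees(np.arctan2(n[1],n[0])),C@n)
E
```

```text
0 [347.69047619  92.13095238] [ 51  41  14  15 168]
1 [208.95530726 117.9273743 ] [ 50  41  15  15 179]
2 [ 83.64197531 192.77160494] [ 50  42  15  14 162]
dot (array([0.57714552, 0.02794676, 0.07665183]), np.float64(0.0002726930839338069))
[0.5451 0.0374 0.0583] 0.001
[0.5661 0.0624 0.0637] 0.0006
[0.5931 0.0589 0.0717] 0.0014
[0.6228 0.0236 0.0818] 0.0013
[5.631e-01 4.000e-04 8.340e-02] 0.0025
[-0.20852879  0.28511116  0.93553587] 20.685107910191874 126.18153914543154 [-0.00592727  0.00190773  0.00278444 -0.00399939  0.00331348  0.00192101]
```

View pics/q2.png

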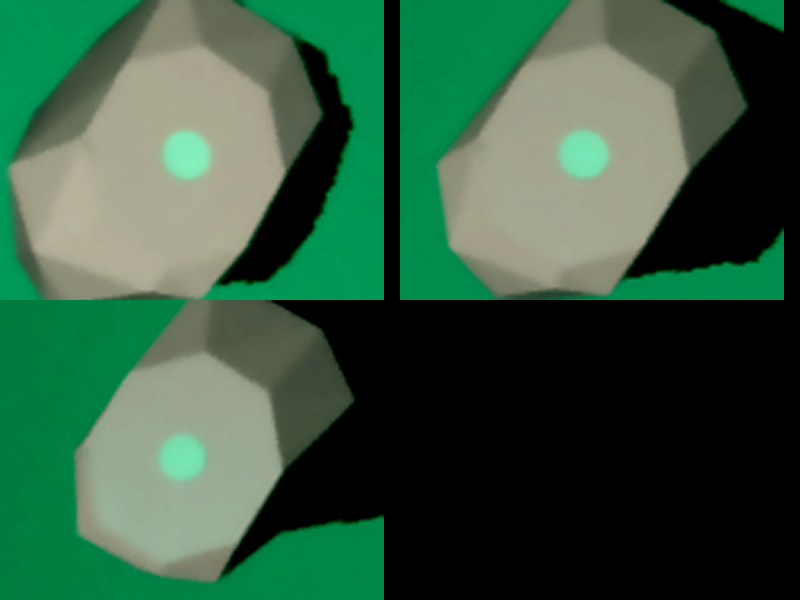

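The enhanced face reads clearly. It is an octagon around the dot, with corners in view 1 at (135,55), (205,45), (268,92), (283,165), (245,245) and (155,265).

```bash
python3 - <<'E'
from h import *
import pickle
V=[pickle.load(open(f'v_q{i}.pkl','rb')) for i in(1,2,3)];off=[(290,44),(152,70),(27,144)]
P=[[(135,55),(130,65),(130,78)],[(205,45),(205,47),(205,52)],[(268,92),(273,87),(268,90)],[(283,165),(287,168),(283,168)],[(245,245),(243,245),(237,247)],[(155,265),(155,260),(155,268)]]
dot=np.array([.5771,.0279,.0767]);X=[]
for p in P:
    q=tri([v[1] for v in V],[np.array(a)/3.2+b for a,b in zip(p,off)]);X.append(q[0]);print(q[0].round(4),q[1].round(4),np.linalg.norm(q[0]-dot).round(4))
X=np.array(X+[dot,dot])
def fit(X):
    C=X-X.mean(0);n=np.linalg.svd(C)[2][2];n*=np.sign(n[2]);print(n,np.degrees(np.arccos(n[2])),np.degrees(np.arctan2(n[1],n[0])),(C@n).round(4))
fit(X);fit(X[1:]);fit(X[:5]);fit(X[[1,2,3,4,6,7]])
# meter button: views meter, q1, top, scene
m=pickle.load(open('v_meter.pkl','rb'));im,c=V[0]
cs=[m[1]];ps=[(250.36,112.73)]
red=lambda im:mask(im,(0,150,80),(6,255,255))|mask(im,(174,150,80),(180,255,255))
for b in blobs(red(im),30):
    print(b[0],b[1],onz(c,[b[0]],.062))
    if abs(onz(c,[b[0]],.062)[0]-[.542,-.261,.062]).max()<.02: cs.append(c);ps.append(b[0])
print('button w',tri(cs,ps)); print('with top',tri(cs+[cam('top')],ps+[(347.8,204.1)]))
# wand in view 3 and 2 (yellow)
for i in(1,2):
    im,c=V[i]
    for b in blobs(mask(im,(20,140,60),(34,255,255)),150):
        cnt=max(cv2.findContours(b[2].astype(np.uint8),0,2)[0],key=cv2.contourArea);r=cv2.minAreaRect(cnt);bx=cv2.boxPoints(r)
        print(i+1,b[1],bx.round(1).tolist()); print(onz(c,bx,.112).round(4).tolist())
E
```

```text
[0.545  0.0212 0.0736] 0.002 0.033
[0.547  0.0457 0.0648] 0.0006 0.0369
[0.5667 0.0621 0.0656] 0.0004 0.0374
[0.5921 0.0588 0.0732] 0.0017 0.0345
[0.6108 0.0376 0.0854] 0.0017 0.0361
[0.6073 0.0084 0.0883] 0.0027 0.0378
[-0.22692029  0.24306673  0.94309371] 19.422230271183658 133.03237344498407 [ 0.002  -0.0009 -0.0005  0.0001  0.0022 -0.0014 -0.0007 -0.0007]
[-0.26402671  0.20657128  0.94213492] 19.586764453988113 141.96080664623102 [ 0.0005 -0.0005 -0.0007  0.0014 -0.0009  0.0001  0.0001]
[-0.24872982  0.31494354  0.91593889] 23.660584862602736 128.30026930552202 [ 0.0003 -0.0006  0.0004  0.     -0.0001]
[-0.27040885  0.23248217  0.9342543 ] 20.891995949529765 139.31292831739447 [ 0.0007 -0.     -0.0006  0.0008 -0.0004 -0.0004]
[ 84.36470588 145.72156863] [ 75 138  20  17 255] [[ 0.54168329 -0.26121069  0.062     ]]
button w (array([ 0.54147935, -0.26130592,  0.06176141]), np.float64(0.0002024057656922765))
with top (array([ 0.54238788, -0.26036556,  0.06296695]), np.float64(0.0021805304552016632))
2 [ 403    0   38   70 2159] [[402.79998779296875, 69.0], [406.0, -1.5], [440.79998779296875, 0.0], [437.6000061035156, 70.5999984741211]]
[[0.5892, 0.2158, 0.112], [0.5319, 0.2316, 0.112], [0.542, 0.2617, 0.112], [0.6002, 0.247, 0.112]]
3 [ 244    0   37  157 3647] [[242.89999389648438, 0.10000000149011612], [271.20001220703125, -1.7999999523162842], [281.5, 154.8000030517578], [253.1999969482422, 156.60000610351562]]
[[0.4587, 0.2571, 0.112], [0.4649, 0.2807, 0.112], [0.5989, 0.2489, 0.112], [0.5921, 0.2226, 0.112]]
```

Button and dot triangulate well, but the face's lean direction is still loose at about 133 to 142°. I'll take two closer views of the stone, then two of the wand.

Request:
move_arm:
  translation:
    - [-0.0186,-0.0212,0.0254]
    - [-0.0186,-0.0212,0.0254]
    - [-0.0186,-0.0212,0.0254]
    - [-0.0186,-0.0212,0.0254]
    - [-0.0186,-0.0212,0.0254]
    - [0,0,0]
    - [0,0,0]
  dr:
    - [0,0,0]
    - [0,0,0]
    - [0,0,0]
    - [0,0,0]
    - [0,0,0]
    - [0,0,0]
    - [0,0,0]

```text
time: 5.1
tool_pos: [0.6584, 0.08, 0.1706]
ee_rot: [-0.513, -3.095, 0.001]
contact_force: [0.7, -0.1, 0.1]
opening: 0.0858
gripper_force: 0.0
```

```bash
python3 - <<'E'
from h import *
import pickle
v=snap('wrist');pickle.dump(v,open('v_c1.pkl','wb'))
E
```

Request:
move_arm:
  translation:
    - [0,-0.04,0]
    - [0,-0.04,0]
    - [0,-0.04,0]
    - [0,-0.04,0]
    - [0,0,0]
    - [0,0,0]
  dr:
    - [0,0,0]
    - [0,0,0]
    - [0,0,0]
    - [0,0,0]
    - [0,0,0]
    - [0,0,0]

```text
time: 5.65
tool_pos: [0.6087, -0.0698, 0.1752]
ee_rot: [0.509, 3.097, -0.001]
contact_force: [0.2, 0.1, -0.4]
opening: 0.0853
gripper_force: 0.0
```

```bash
python3 - <<'E'
from h import *
import pickle
v=snap('wrist');pickle.dump(v,open('v_c2.pkl','wb'))
V=[pickle.load(open(f'v_c{i}.pkl','rb')) for i in(1,2)]
o=np.zeros((480,800,3),np.uint8)
for i,(im,c) in enumerate(V):
    p=proj(c,[[.577,.028,.0767]])[0].round().astype(int)
    x0=int(np.clip(p[0]-66,0,512-132));y0=int(np.clip(p[1]-70,0,224));print('crop',x0,y0,p,pose()[:3,3])
    g=cv2.bilateralFilter(im,7,25,4)[y0:y0+160,x0:x0+133]
    g=cv2.resize(g,(399,480),interpolation=cv2.INTER_CUBIC).astype(float)
    o[:,i*400:i*400+399]=np.clip((g-[140,80,80])/[100,100,100]*255,0,255)
cv2.imwrite('pics/q3.png',o[...,::-1])
E
```

```text
crop 72 41 [138 111] [ 0.60894517 -0.06843902  0.17498163]
crop 310 38 [376 108] [ 0.60894517 -0.06843902  0.17498163]
```

View pics/q3.png

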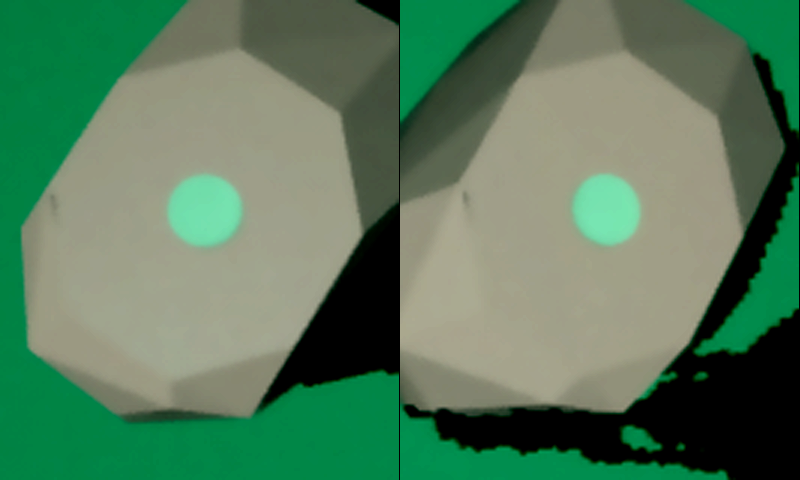

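The close views show the corners sharply; left and right pairs are (122,77)/(122,77), (240,47)/(226,51), (341,112)/(316,112), (361,235)/(341,237), (290,350)/(288,345) and the mark (54,205)/(64,200). I'll fit the plane while moving on to the wand.

```bash
python3 - <<'E'
from h import *
import pickle
V=[pickle.load(open(f'v_c{i}.pkl','rb')) for i in(1,2)];off=[(72,41),(310,38)]
Q=[pickle.load(open(f'v_q{i}.pkl','rb')) for i in(1,2,3)];offq=[(290,44),(152,70),(27,144)]
L=[(122,77),(240,47),(341,112),(361,235),(290,350),(172,382),(54,205),(205,210)]
Rr=[(122,77),(226,51),(316,112),(341,237),(288,345),(143,385),(64,200),(206,209)]
P=[[(135,55),(130,65),(130,78)],[(205,45),(205,47),(205,52)],[(268,92),(273,87),(268,90)],[(283,165),(287,168),(283,168)],[(245,245),(243,245),(237,247)],[(155,265),(155,260),(155,268)]]
def fit(X):
    C=X-X.mean(0);n=np.linalg.svd(C)[2][2];n*=np.sign(n[2]);print(n.round(3),np.degrees(np.arccos(n[2])),np.degrees(np.arctan2(n[1],n[0])),(C@n).round(4))
X=[];Y=[]
for k,(a,b) in enumerate(zip(L,Rr)):
    px=[(np.array(a)+.5)/3-.5+off[0],(np.array(b)+.5)/3-.5+off[1]];cs=[v[1] for v in V]
    q=tri(cs,px);X.append(q[0])
    if k<6: px+=[(np.array(p)+.5)/3.2-.5+o for p,o in zip(P[k],offq)];cs+=[v[1] for v in Q]
    q2=tri(cs,px);Y.append(q2[0]);print(q[0].round(4),q[1].round(4),q2[0].round(4),q2[1].round(4))
X=np.array(X);Y=np.array(Y)
for Z in(X,Y):
    fit(Z);fit(Z[[1,2,3,4,6,7]]);fit(Z[[0,1,2,3,4,6,7]])
E
```

```text
[0.5441 0.0206 0.069 ] 0.0 [0.5444 0.0207 0.0717] 0.0021
[0.5461 0.0465 0.0633] 0.0 [0.5464 0.0458 0.0645] 0.001
[0.5661 0.0631 0.0641] 0.0007 [0.5662 0.0623 0.0654] 0.001
[0.5934 0.0591 0.0732] 0.0002 [0.5923 0.0587 0.0733] 0.0024
[0.611  0.0376 0.0844] 0.0005 [0.6106 0.0374 0.0851] 0.0016
[0.6107 0.0063 0.077 ] 0.0006 [0.6083 0.0071 0.0837] 0.0031
[ 0.5651 -0.001   0.079 ] 0.0003 [ 0.5651 -0.001   0.079 ] 0.0003
[0.5771 0.0293 0.0766] 0.0002 [0.5771 0.0293 0.0766] 0.0002
[-0.193  0.147  0.97 ] 14.038223119151747 142.7265920214159 [ 0.0003 -0.0018 -0.0024  0.0005  0.0049 -0.0069  0.0028  0.0026]
[-0.277  0.223  0.934] 20.853715115957854 141.14575013037805 [ 0.0006 -0.0005 -0.0005  0.0004 -0.0006  0.0006]
[-0.273  0.226  0.935] 20.73902898375231 140.39286755780572 [ 0.0004  0.0004 -0.0006 -0.0004  0.0005 -0.0008  0.0005]
[-0.217  0.184  0.959] 16.534911738368894 139.6829630204938 [ 0.0017 -0.001  -0.0015 -0.0002  0.0032 -0.0032  0.0002  0.0009]
[-0.273  0.211  0.939] 20.18998846404752 142.3746099554372 [ 0.0008 -0.0004 -0.0008  0.0007 -0.0006  0.0003]
[-0.254  0.221  0.941] 19.707937171361852 138.9956948751403 [ 0.0017 -0.     -0.0006 -0.0006  0.0011 -0.0015 -0.0001]
```

Request:
move_arm:
  translation:
    - [0.013,0.034,-0.02]
    - [0.013,0.034,-0.02]
    - [0.013,0.034,-0.02]
    - [0.013,0.034,-0.02]
    - [0.013,0.034,-0.02]
    - [0.013,0.034,-0.02]
    - [0,0,0]
    - [0,0,0]
  dr:
    - [0,0,0]
    - [0,0,0]
    - [0,0,0]
    - [0,0,0]
    - [0,0,0]
    - [0,0,0]
    - [0,0,0]
    - [0,0,0]

```text
time: 6.37
tool_pos: [0.5993, 0.1537, 0.2957]
ee_rot: [0.495, 3.098, 0.002]
contact_force: [-0.3, -0.2, -0.6]
opening: 0.0853
gripper_force: 0.0
```

```bash
python3 - <<'E'
from h import *
import pickle
v=snap('wrist');pickle.dump(v,open('v_w1.pkl','wb'));print(pose()[:3,3])
E
```

```text
[0.59883035 0.15211486 0.29397954]
```

Request:
move_arm:
  translation:
    - [0,0.038,0]
    - [0,0.038,0]
    - [0,0.038,0]
    - [0,0.038,0]
    - [0,0,0]
    - [0,0,0]
  dr:
    - [0,0,0]
    - [0,0,0]
    - [0,0,0]
    - [0,0,0]
    - [0,0,0]
    - [0,0,0]

```text
time: 6.92
tool_pos: [0.6469, 0.2951, 0.2908]
ee_rot: [-0.501, -3.098, 0.003]
contact_force: [0.6, -0.3, 0.5]
opening: 0.0853
gripper_force: 0.0
```

```bash
python3 - <<'E'
from h import *
import pickle
v=snap('wrist');pickle.dump(v,open('v_w2.pkl','wb'));print(pose()[:3,3])
o=np.zeros((300,800,3),np.uint8)
for i in(1,2):
    im,c=pickle.load(open(f'v_w{i}.pkl','rb'))
    o[:,(i-1)*400:i*400]=cv2.resize(im,(400,300))
    for b in blobs(mask(im,(18,120,60),(34,255,255)),300):
        cnt=max(cv2.findContours(b[2].astype(np.uint8),0,2)[0],key=cv2.contourArea);bx=cv2.boxPoints(cv2.minAreaRect(cnt))
        print(i,b[1],bx.round(1).tolist(),onz(c,bx,.112).round(4).tolist())
cv2.imwrite('pics/wand.png',o[...,::-1])
E
```

```text
[0.64690239 0.29390265 0.29131675]
1 [ 315    0   34  138 3774] [[314.5, 0.0], [346.70001220703125, -0.4000000059604645], [348.20001220703125, 136.89999389648438], [316.0, 137.3000030517578]] [[0.4756, 0.2499, 0.112], [0.4835, 0.2763, 0.112], [0.5982, 0.2487, 0.112], [0.5892, 0.2197, 0.112]]
2 [ 144    0   48  140 3789] [[142.8000030517578, 0.20000000298023224], [175.0, -3.9000000953674316], [192.60000610351562, 136.39999389648438], [160.3000030517578, 140.5]] [[0.4768, 0.2533, 0.112], [0.483, 0.2803, 0.112], [0.5983, 0.2525, 0.112], [0.5923, 0.2227, 0.112]]
```

View pics/wand.png

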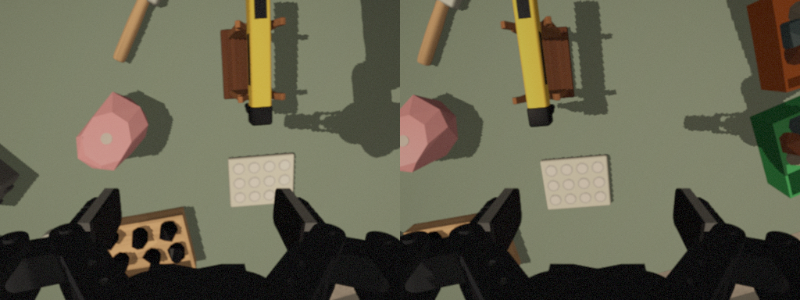

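The stone's normal is settled: it leans 20° at azimuth about 141°. The wand's rear end is cut off at the top of both views, with its yellow front edge at (332,137) and (176,138) full-resolution. I'll step back to see the whole handle.

Request:
move_arm:
  translation:
    - [0.0172,-0.033,-0.0025]
    - [0.0172,-0.033,-0.0025]
    - [0.0172,-0.033,-0.0025]
    - [0.0172,-0.033,-0.0025]
    - [0,0,0]
    - [0,0,0]
  dr:
    - [0,0,0]
    - [0,0,0]
    - [0,0,0]
    - [0,0,0]
    - [0,0,0]
    - [0,0,0]

```text
time: 7.47
tool_pos: [0.5388, 0.1887, 0.303]
ee_rot: [0.51, 3.1, -0.0]
contact_force: [-0.1, -1.0, 0.8]
opening: 0.0854
gripper_force: 0.0
```

```bash
python3 - <<'E'
from h import *
import pickle
v=snap('wrist');pickle.dump(v,open('v_w3.pkl','wb'));print(pose()[:3,3])
E
```

```text
[0.53987549 0.18954176 0.3034599 ]
```

Request:
move_arm:
  translation:
    - [0,0.0367,0]
    - [0,0.0367,0]
    - [0,0.0367,0]
    - [0,0,0]
    - [0,0,0]
  dr:
    - [0,0,0]
    - [0,0,0]
    - [0,0,0]
    - [0,0,0]
    - [0,0,0]

```text
time: 7.93
tool_pos: [0.5757, 0.297, 0.3022]
ee_rot: [-0.501, -3.101, 0.001]
contact_force: [-1.1, 0.3, 0.0]
opening: 0.0852
gripper_force: 0.0
```

```bash
python3 - <<'E'
from h import *
import pickle
v=snap('wrist');pickle.dump(v,open('v_w4.pkl','wb'));print(pose().round(4))
B=[];cs=[]
for i in(3,4):
    im,c=pickle.load(open(f'v_w{i}.pkl','rb'));cv2.imwrite(f'pics/w{i}.png',im[...,::-1]);cs.append(c)
    m=cv2.morphologyEx(mask(im,(18,110,50),(36,255,255)),cv2.MORPH_CLOSE,np.ones((13,13)))
    b=max(blobs(m,300),key=lambda b:b[1][4]);cnt=max(cv2.findContours(b[2].astype(np.uint8),0,2)[0],key=cv2.contourArea)
    for zm in (mask(im,(0,0,0),(180,255,45)),):
        for k in blobs(zm&cv2.dilate(b[2].astype(np.uint8)*255,np.ones((31,31))),60): print('black',k[0].round(1),k[1])
    bx=cv2.boxPoints(cv2.minAreaRect(cnt));bx=bx[np.argsort(bx[:,1])];bx=np.r_[bx[:2][np.argsort(bx[:2,0])],bx[2:][np.argsort(bx[2:,0])]];B.append(bx)
    print(b[1],bx.round(1).tolist(),onz(c,bx,.112).round(4).tolist())
for k in range(4): print(tri(cs,[B[0][k],B[1][k]]))
r=tri(cs,[b[:2].mean(0) for b in B]);f=tri(cs,[b[2:].mean(0) for b in B]);print('rear',r,'front',f)
d=(f[0]-r[0]);print(np.linalg.norm(d),np.degrees(np.arctan2(d[1],d[0])))
E
```

```text
[[-9.488e-01  3.159e-01 -6.000e-04  5.755e-01]
 [ 3.159e-01  9.488e-01 -5.000e-04  2.960e-01]
 [ 4.000e-04 -7.000e-04 -1.000e+00  3.024e-01]
 [ 0.000e+00  0.000e+00  0.000e+00  1.000e+00]]
black [312.   87.4] [306  72  13  32 368]
black [315.1 212.6] [302 203  26  18 386]
[ 295   51   39  155 4334] [[290.6000061035156, 52.70000076293945], [323.70001220703125, 50.400001525878906], [301.6000061035156, 206.10000610351562], [334.6000061035156, 203.6999969482422]] [[0.4492, 0.255, 0.112], [0.4566, 0.2839, 0.112], [0.5924, 0.223, 0.112], [0.6007, 0.2555, 0.112]]
black [187.8  87.5] [180  71  15  32 208]
black [204.8 212.1] [191 199  27  22 409]
[ 171   50   46  156 4251] [[169.5, 52.29999923706055], [198.60000610351562, 48.70000076293945], [188.60000610351562, 206.6999969482422], [217.6999969482422, 203.0]] [[0.4507, 0.2593, 0.112], [0.4563, 0.2853, 0.112], [0.5933, 0.2228, 0.112], [0.5989, 0.2522, 0.112]]
(array([0.44826289, 0.25681373, 0.09859269]), np.float64(3.7142004967291044e-06))
(array([0.45607989, 0.28484508, 0.10841168]), np.float64(0.00036354059275395056))
(array([0.59300959, 0.22286337, 0.1114985 ]), np.float64(0.00043115717002724764))
(array([0.59638066, 0.25421078, 0.12192807]), np.float64(0.0003032119135604051))
rear (array([0.45223232, 0.27105135, 0.10343537]), np.float64(0.00019032230606416835)) front (array([0.59476619, 0.23880314, 0.11667304]), np.float64(5.632323594550744e-05))
0.14673474603428371 -12.748502552690015
```

```bash
python3 - <<'E'
from h import *
import pickle
cs=[];Z=.112
for i,side in((3,1),(4,0),(1,1),(2,0)):
    im,c=pickle.load(open(f'v_w{i}.pkl','rb'));cs.append(c)
    m=cv2.morphologyEx(mask(im,(18,110,50),(36,255,255)),cv2.MORPH_CLOSE,np.ones((13,13)))
    b=max(blobs(m,300),key=lambda b:b[1][4])[2]
    E=[]
    ys=np.where(b.any(1))[0]
    for y in range(max(ys[0],3)+6,ys[-1]-6):
        x=np.where(b[y])[0];E.append((x[-1]+.5 if side else x[0]-.5,y))
    E=np.array(E);
    k=np.polyfit(E[:,1],E[:,0],1)
    for _ in range(5):
        r=E[:,0]-np.polyval(k,E[:,1]);E2=E[abs(r)<1.0];k=np.polyfit(E2[:,1],E2[:,0],1)
    W=onz(c,E2,Z);p=np.polyfit(W[:,0],W[:,1],1)
    print(i,'edge',len(E),len(E2),'ang',np.degrees(np.arctan(p[0])),'y at x=.52',np.polyval(p,.52),'ends y',ys[[0,-1]])
    V=np.median(hsv(im)[...,2][b]);print(V)
print('window',tri(cs[:2],[(312,87.4),(187.8,87.5)]),'capc',tri(cs[:2],[(315.1,212.6),(204.8,212.1)]))
E
```

```text
3 edge 142 124 ang -12.950350621246693 y at x=.52 0.26847434259126324 ends y [ 51 205]
201.0
4 edge 143 136 ang -13.890071386106293 y at x=.52 0.24271188421916454 ends y [ 50 205]
200.0
1 edge 123 105 ang -14.331098898044297 y at x=.52 0.2670448764989375 ends y [  0 138]
201.0
2 edge 124 121 ang -13.808451291746008 y at x=.52 0.2428410447678871 ends y [  0 139]
195.0
window (array([0.48459048, 0.26445489, 0.11354871]), np.float64(0.0003142627052078311)) capc (array([0.60607114, 0.23463656, 0.1055124 ]), np.float64(0.00018292392056255645))
```

View pics/w3.png

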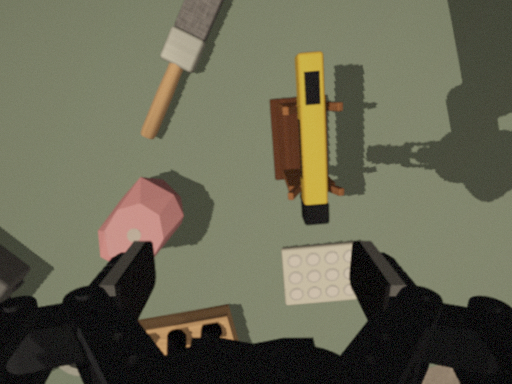

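The view shows the whole wand: rear end at (311,52), yellow/black edge at (317,204), cradle forks at rows 106 and 190. The wand lies at yaw −13.8° with its origin near (0.542, 0.250, 0.100). I'll line up and come down.

Request:
move_arm:
  translation:
    - [0,0,0]
    - [0.0108,-0.0264,0]
    - [0.0108,-0.0264,0]
    - [0,0,0.03]
    - [0,0,0.03]
    - [0,0,0.03]
    - [0,0,0.03]
    - [0,0,0.03]
    - [0,0,0]
    - [0,0,0]
    - [0,0,0]
  dr:
    - [0,0,-4.7]
    - [0,0,0]
    - [0,0,0]
    - [0,0,0]
    - [0,0,0]
    - [0,0,0]
    - [0,0,0]
    - [0,0,0]
    - [0,0,0]
    - [0,0,0]
    - [0,0,0]

```text
time: 8.9
tool_pos: [0.5427, 0.2491, 0.1553]
ee_rot: [0.377, 3.116, 0.002]
contact_force: [0.5, -0.1, 1.1]
opening: 0.085
gripper_force: 0.0
```

```bash
python3 - <<'E'
from h import *
import pickle
T=pose();print(T.round(4))
tgt=np.array([.542,.2498,.098]);print('tool delta',(T[:3,:3].T@(tgt-T[:3,3])).round(4),'yaw',np.degrees(np.arctan2(T[1,0],T[0,0])))
im,c=pickle.load(open('v_w3.pkl','rb'))
f=onz(c,[(340,106),(340,190)],.108);print('forks',f,np.linalg.norm(f[0]-f[1]));m=f.mean(0)
u=np.array([.9712,-.2385]);p=np.array([.542,.2498]);print('along origin offset',(m[:2]-p)@u)
for i in(3,4):
    im,c=pickle.load(open(f'v_w{i}.pkl','rb'))
    print(proj(c,[[*(p+u*s),.112] for s in(-90,54,78)]).round(1) if 0 else proj(c,[[*(p+u*s/1000),.112] for s in(-90,54,78)]).round(1).tolist())
im,c=snap('wrist');cv2.imwrite('pics/pre.png',im[...,::-1])
E
```

```text
[[-9.711e-01  2.387e-01  3.000e-03  5.427e-01]
 [ 2.387e-01  9.711e-01  7.000e-04  2.491e-01]
 [-2.700e-03  1.300e-03 -1.000e+00  1.553e-01]
 [ 0.000e+00  0.000e+00  0.000e+00  1.000e+00]]
tool delta [0.001  0.0005 0.0573] yaw 166.18764900823973
forks [[0.50926156 0.28610461 0.108     ]
 [0.58985649 0.26502335 0.108     ]] 0.08330643246622717
along origin offset 0.0011966179034926727
[[309.6, 52.8], [315.4, 203.8], [316.1, 225.7]]
[[183.3, 52.1], [202.0, 203.5], [204.8, 225.6]]
```

View pics/pre.png

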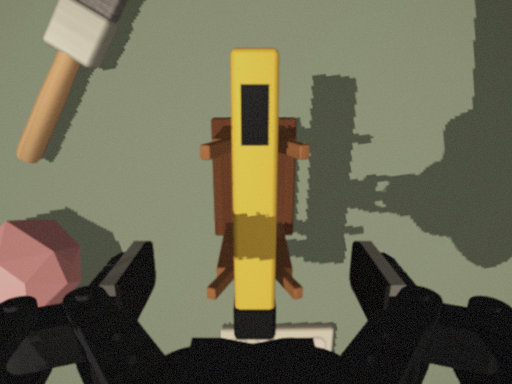

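The wand is centred between the open fingers (columns 233–278, fingers at 155 and 350) and lies straight. That was the tenth and last picture, so from here I check by numbers. Going down and closing.

Request:
move_arm:
  translation:
    - [0,0,0.02]
    - [0,0,0.02]
    - [0,0,0.017]
    - [0,0,0]
    - [0,0,0]
  dr:
    - [0,0,0]
    - [0,0,0]
    - [0,0,0]
    - [0,0,0]
    - [0,0,0]

```text
time: 9.37
tool_pos: [0.5421, 0.2495, 0.0975]
ee_rot: [0.376, 3.118, 0.001]
contact_force: [0.2, 0.2, 0.9]
opening: 0.0854
gripper_force: 0.0
```

Request:
move_arm:
  translation:
    - [0,0,0]
    - [0,0,0]
    - [0,0,0]
    - [0,0,0]
    - [0,0,0]
    - [0,0,0]
    - [0,0,0]
    - [0,0,0]
    - [0,0,0]
    - [0,0,0]
    - [0,0,0]
    - [0,0,0]
  dr:
    - [0,0,0]
    - [0,0,0]
    - [0,0,0]
    - [0,0,0]
    - [0,0,0]
    - [0,0,0]
    - [0,0,0]
    - [0,0,0]
    - [0,0,0]
    - [0,0,0]
    - [0,0,0]
    - [0,0,0]
  gripper: -1

```text
time: 10.37
tool_pos: [0.5419, 0.2495, 0.0969]
ee_rot: [0.376, 3.118, 0.001]
contact_force: [-0.7, 0.6, 5.9]
opening: 0.023
gripper_force: 59.5
```

Gripped, with 23 mm opening and 59.5 N. Lifting straight up, then over to the meter.

Request:
move_arm:
  translation:
    - [0,0,-0.01]
    - [0,0,-0.02]
    - [0,0,-0.03]
    - [0,0,-0.03]
    - [0,0,-0.03]
    - [0,0,-0.01]
    - [0,0,0]
  dr:
    - [0,0,0]
    - [0,0,0]
    - [0,0,0]
    - [0,0,0]
    - [0,0,0]
    - [0,0,0]
    - [0,0,0]

```text
time: 10.95
tool_pos: [0.5428, 0.2496, 0.2293]
ee_rot: [0.376, 3.113, 0.003]
contact_force: [0.4, -0.2, -1.6]
opening: 0.0232
gripper_force: 58.9
```

Request:
move_arm:
  translation:
    - [-0.0029,-0.01,0]
    - [-0.0029,-0.02,0]
    - [-0.0029,-0.03,0]
    - [-0.0029,-0.03,0]
    - [-0.0029,-0.03,0]
    - [-0.0029,-0.03,0]
    - [-0.0029,-0.03,0]
    - [-0.0029,-0.03,0]
    - [-0.0029,-0.03,0]
    - [-0.0029,-0.03,0]
    - [-0.0029,-0.03,0]
    - [-0.0029,-0.03,0]
    - [-0.0029,-0.03,0]
    - [-0.0029,-0.03,0]
    - [-0.0029,-0.03,0]
    - [-0.0029,-0.03,0]
    - [-0.0029,-0.02,0]
    - [-0.0029,-0.016,0]
    - [-0.0029,-0.01,0]
    - [0,0,0]
  dr:
    - [0,0,0]
    - [0,0,0]
    - [0,0,0]
    - [0,0,0]
    - [0,0,0]
    - [0,0,0]
    - [0,0,0]
    - [0,0,0]
    - [0,0,0]
    - [0,0,0]
    - [0,0,0]
    - [0,0,0]
    - [0,0,0]
    - [0,0,0]
    - [0,0,0]
    - [0,0,0]
    - [0,0,0]
    - [0,0,0]
    - [0,0,0]
    - [0,0,0]

```text
time: 12.62
tool_pos: [0.4754, -0.2468, 0.2236]
ee_rot: [-0.38, -3.115, -0.003]
contact_force: [0.0, -0.3, -2.0]
opening: 0.0234
gripper_force: 59.1
```

```bash
python3 - <<'E'
from h import *
T=pose();s=robot.read_state();print(T.round(4),s['time'],s['contact_force'],s['torque'],s['opening'],s['qpos'].round(2))
tgt=np.array([.4774,-.2456,.160]);print('tool delta',(T[:3,:3].T@(tgt-T[:3,3])).round(4))
# handle yellow check in top and scene: predicted vs seen centroid of yellow near prediction
u=-T[:3,0];o=T[:3,3]-T[:3,2]*.003;tip=o+u*.066+T[:3,2]*.085;print('tip',tip)
for n in('top','scene'):
    im=optics.snapshot(n);c=cam(n);cv2.imwrite(f'pics/m_{n}.png',im[...,::-1])
    up=-T[:3,2]
    print(n,'pred rear/54 top',proj(c,[o-u*.09+up*.012,o+u*.054+up*.012,o+u*.078+up*.012,tip]).round(1).tolist())
    for b in blobs(mask(im,(20,130,50),(34,255,255)),60): print(b[0].round(1),b[1])
E
```

```text
[[-0.9706  0.2405 -0.0035  0.4754]
 [ 0.2405  0.9706  0.0023 -0.2468]
 [ 0.0039  0.0014 -1.      0.2236]
 [ 0.      0.      0.      1.    ]] 12.6167 [ 0.0068355  -0.28487852 -1.97404168] [ 0.05837336 -0.01325304 -0.06821189] 0.023439724856066723 [-0.69  0.    1.87 -0.    1.27 -2.02]
tool delta [-0.0019  0.0015  0.0636]
tip [ 0.53920279 -0.26246111  0.14131289]
top pred rear/54 top [[343.6, 272.5], [360.9, 208.5], [363.7, 197.9], [354.4, 205.0]]
[ 24.1 220.7] [   0  196   41   54 1008]
[  7.2 223.7] [  0 217  17  15 164]
[348.4 250.1] [343 242  12  20 126]
scene pred rear/54 top [[181.8, 98.1], [174.1, 130.7], [172.6, 136.8], [178.0, 166.1]]
[176.9 120.8] [170 105  13  30 245]
[465.5 135. ] [ 434  114   70   45 1355]
```

```bash
python3 - <<'E'
from h import *
c=cam('scene');u0=np.array([.9712,-.2385,0]);o0=np.array([.542,.2498,.1])
r,v=rays(c,[(373,170)]);v=v[0];t=((o0+u0*.078-r)@u0)/(v@u0);L=r+t*v-o0
y0=np.array([.2385,.9712,0]);lab=np.array([L@u0,L@y0,L[2]]);print('label wand frame',lab)
T=pose();u=-T[:3,0];y=T[:3,1];z=-T[:3,2];o=T[:3,3]+z*.003
print('pred',proj(c,[o+u*lab[0]+y*lab[1]+z*lab[2]]))
im=cv2.imread('pics/m_scene.png')[...,::-1].copy()
for b in blobs(mask(im,(18,80,30),(36,255,255)),5): 
    if 140<b[0][0]<210: print(b[0],b[1])
c=cam('top');im=cv2.imread('pics/m_top.png')[...,::-1].copy()
for b in blobs(mask(im,(18,80,30),(36,255,255)),5): 
    if 320<b[0][0]<390: print('top',b[0],b[1])
print(im[196:212,362],im[200:216,357])
E
```

```text
label wand frame [ 0.07800871 -0.00011799 -0.00084191]
pred [[174.1058822  141.10863151]]
[186.66666667 103.5       ] [186 101   2   6   6]
[176.99245283 120.8754717 ] [170 105  14  32 265]
[172.97727273 141.34090909] [170 138   8   7  44]
top [348.55555556 251.06666667] [342 241  14  23 180]
[[145 151 131]
 [109 112 100]
 [ 68  74  66]
 [ 48  53  51]
 [ 44  51  52]
 [ 41  48  54]
 [ 47  54  56]
 [ 50  60  61]
 [ 63  72  76]
 [ 80  92  94]
 [ 97 112 114]
 [114 132 132]
 [120 139 142]
 [124 143 145]
 [125 145 148]
 [126 145 148]] [[ 45  47  50]
 [ 42  46  50]
 [ 45  53  54]
 [ 48  54  59]
 [ 43  52  55]
 [ 46  55  56]
 [ 47  58  59]
 [ 46  53  57]
 [ 50  57  61]
 [ 55  63  67]
 [ 61  69  73]
 [ 78  89  92]
 [ 92 107 109]
 [111 128 131]
 [116 135 136]
 [124 141 143]]
```

The label on the wand's front face appears at (173.0,141.3) against a predicted (174.1,141.1), so the wand sits in the grip as modelled. Now I'll lower the nose into the collar.

Request:
move_arm:
  translation:
    - [-0.0019,0.0015,0.02]
    - [0,0,0.025]
    - [0,0,0.0186]
    - [0,0,0.008]
    - [0,0,0.005]
    - [0,0,0]
    - [0,0,0]
  dr:
    - [0,0,0]
    - [0,0,0]
    - [0,0,0]
    - [0,0,0]
    - [0,0,0]
    - [0,0,0]
    - [0,0,0]

```text
time: 13.3
tool_pos: [0.4796, -0.2445, 0.1503]
ee_rot: [0.376, 3.118, -0.001]
contact_force: [0.9, 1.0, -2.0]
opening: 0.0236
gripper_force: 59.1
```

Request:
move_arm:
  translation:
    - [0,0,0.002]
    - [0,0,0.002]
    - [0,0,0.002]
    - [0,0,0.002]
    - [0,0,0]
  dr:
    - [0,0,0]
    - [0,0,0]
    - [0,0,0]
    - [0,0,0]
    - [0,0,0]

```text
time: 13.72
tool_pos: [0.4793, -0.2448, 0.1416]
ee_rot: [0.377, 3.118, -0.001]
contact_force: [-0.6, 0.6, -0.9]
opening: 0.0233
gripper_force: 59.3
```

Request:
move_arm:
  translation:
    - [0,0,0.001]
    - [0,0,0.001]
    - [0,0,0]
  dr:
    - [0,0,0]
    - [0,0,0]
    - [0,0,0]

```text
time: 13.97
tool_pos: [0.4793, -0.2448, 0.1397]
ee_rot: [0.377, 3.118, -0.001]
contact_force: [0.1, -0.7, 0.7]
opening: 0.0232
gripper_force: 59.4
```

Request:
move_arm:
  translation:
    - [0,0,0.001]
    - [0,0,0.001]
    - [0,0,0]
  dr:
    - [0,0,0]
    - [0,0,0]
    - [0,0,0]

```text
time: 14.22
tool_pos: [0.4792, -0.2448, 0.1377]
ee_rot: [0.377, 3.118, -0.001]
contact_force: [-0.3, -0.8, 2.1]
opening: 0.0233
gripper_force: 59.7
```

Request:
move_arm:
  translation:
    - [0,0,0.001]
    - [0,0,0]
    - [0,0,0]
  dr:
    - [0,0,0]
    - [0,0,0]
    - [0,0,0]

```text
time: 14.47
tool_pos: [0.4792, -0.2449, 0.1375]
ee_rot: [0.376, 3.119, -0.001]
contact_force: [-3.4, 0.3, 6.6]
opening: 0.0232
gripper_force: 60.4
```

Request:
move_arm:
  translation:
    - [0,0,0.001]
    - [0,0,0]
    - [0,0,0]
  dr:
    - [0,0,0]
    - [0,0,0]
    - [0,0,0]

```text
time: 14.72
tool_pos: [0.4792, -0.2449, 0.1373]
ee_rot: [-0.376, -3.119, 0.001]
contact_force: [-5.4, 3.1, 12.4]
opening: 0.0234
gripper_force: 61.1
```

Force jumps 10 N past the spring's 3.6 N within half a millimetre, at TCP 0.1375. The nose end is then at about 0.0555 m and the button is at its stop. Backing out.

Request:
move_arm:
  translation:
    - [0,0,-0.005]
    - [0,0,-0.015]
    - [0,0,-0.025]
    - [0,0,-0.03]
    - [0,0,-0.012]
    - [0,0,0]
    - [0,0,0]
  dr:
    - [0,0,0]
    - [0,0,0]
    - [0,0,0]
    - [0,0,0]
    - [0,0,0]
    - [0,0,0]
    - [0,0,0]

```text
time: 15.3
tool_pos: [0.4788, -0.2443, 0.2218]
ee_rot: [-0.376, -3.119, -0.001]
contact_force: [0.3, 0.1, -3.1]
opening: 0.0231
gripper_force: 59.1
```

```bash
cat > tgt.py <<'E'
from h import *
n=np.array([np.sin(np.radians(20))*np.cos(np.radians(141)),np.sin(np.radians(20))*np.sin(np.radians(141)),np.cos(np.radians(20))])
dot=np.array([.5771,.0288,.0766])
R0=R.from_matrix(np.array([[-.9711,.2387,0],[.2387,.9711,0],[0,0,-1.]]))
ax=np.cross([0,0,1],n);ax/=np.linalg.norm(ax)
Rt=R.from_rotvec(ax*np.radians(20))*R0
M=Rt.as_matrix()
Ttcp=dot-M@np.array([-.066,0,.135-.003])   # focus in tool frame: x -66, z +132 (TCP 3 mm under origin)
E
python3 - <<'E'
from tgt import *
T=pose();s=robot.read_state();print(T.round(4),s['time'],s['contact_force'])
print('target',Ttcp,M.round(3))
d=T[:3,:3].T@(Ttcp+[0,0,.03]-T[:3,3]);print('delta in present tool',d.round(4))
print('turn deg tool',np.degrees((R.from_matrix(T[:3,:3]).inv()*Rt).as_rotvec()))
print('final drop in target tool axes',(M.T@np.array([0,0,-.03])).round(4))
# label check for slip
c=cam('scene');im,_=snap('scene');u=-T[:3,0];z=-T[:3,2];o=T[:3,3]+z*.003
print('pred',proj(c,[o+u*.078-z*.0008]))
for b in blobs(mask(im,(18,80,30),(36,255,255)),10):
    if 140<b[0][0]<210: print(b[0],b[1])
E
```

```text
[[-9.713e-01  2.379e-01 -4.000e-04  4.788e-01]
 [ 2.379e-01  9.713e-01  4.000e-04 -2.443e-01]
 [ 5.000e-04  3.000e-04 -1.000e+00  2.218e-01]
 [ 0.000e+00  0.000e+00  0.000e+00  1.000e+00]] 15.3 [ 0.31915914  0.08738956 -3.14540248]
target [0.48072136 0.07069915 0.18021283] [[-0.929  0.259  0.266]
 [ 0.204  0.955 -0.215]
 [-0.309 -0.146 -0.94 ]]
delta in present tool [0.0731 0.3064 0.0117]
turn deg tool [  8.53756567 -18.12143256   0.04724357]
final drop in target tool axes [0.0093 0.0044 0.0282]
pred [[174.68821942 142.59905543]]
[177.78021978 122.23809524] [171 106  13  32 273]
[174.88 141.76] [171 139   8   7  25]
```

No slip: the label is at (174.9,141.8) against a predicted (174.7,142.6). On to the stone, then tilt, then approach.

Request:
move_arm:
  translation:
    - [0.00665,0.012,0.001]
    - [0.00665,0.024,0.001]
    - [0.00665,0.034,0.001]
    - [0.00665,0.034,0.001]
    - [0.00665,0.034,0.001]
    - [0.00665,0.034,0.001]
    - [0.00665,0.034,0.001]
    - [0.00665,0.034,0.001]
    - [0.00665,0.034,0.001]
    - [0.00665,0.02,0.001]
    - [0.00665,0.0124,0.001]
    - [0,0,0]
    - [0,0,0]
  dr:
    - [0,0,0]
    - [0,0,0]
    - [0,0,0]
    - [0,0,0]
    - [0,0,0]
    - [0,0,0]
    - [0,0,0]
    - [0,0,0]
    - [0,0,0]
    - [0,0,0]
    - [0,0,0]
    - [0,0,0]
    - [0,0,0]

```text
time: 16.43
tool_pos: [0.4794, 0.0713, 0.2097]
ee_rot: [-0.373, -3.116, 0.001]
contact_force: [0.4, -1.3, -0.5]
opening: 0.0236
gripper_force: 59.2
```

Request:
move_arm:
  translation:
    - [0,0,0]
    - [0,0,0]
    - [0,0,0]
    - [0,0,0]
    - [0,0,0]
    - [0,0,0]
    - [0,0,0]
  dr:
    - [1.42,-3.02,0]
    - [1.42,-3.02,0]
    - [1.42,-3.02,0]
    - [1.42,-3.02,0]
    - [1.42,-3.02,0]
    - [1.42,-3.02,0]
    - [0,0,0]

```text
time: 17.02
tool_pos: [0.4791, 0.0703, 0.2097]
ee_rot: [0.34, 2.816, -0.267]
contact_force: [0.1, -0.6, -1.5]
opening: 0.0233
gripper_force: 59.2
```

```bash
python3 - <<'E'
from tgt import *
T=pose();print(T.round(4));print('delta',(T[:3,:3].T@(Ttcp-T[:3,3])).round(4),'turn',np.degrees((R.from_matrix(T[:3,:3]).inv()*Rt).as_rotvec()).round(2))
E
```

```text
[[-0.9295  0.2577  0.2637  0.4791]
 [ 0.2035  0.955  -0.2158  0.0703]
 [-0.3075 -0.1469 -0.9401  0.2097]
 [ 0.      0.      0.      1.    ]]
delta [0.0076 0.0051 0.028 ] turn [-0.06 -0.11  0.07]
```

Request:
move_arm:
  translation:
    - [0.0025,0.0017,0.0093]
    - [0.0025,0.0017,0.0093]
    - [0.0026,0.0017,0.0094]
    - [0,0,0]
    - [0,0,0]
    - [0,0,0]
    - [0,0,0]
  dr:
    - [0,0,0]
    - [0,0,0]
    - [0,0,0]
    - [0,0,0]
    - [0,0,0]
    - [0,0,0]
    - [0,0,0]

```text
time: 17.6
tool_pos: [0.4831, 0.0707, 0.1825]
ee_rot: [0.34, 2.812, -0.265]
contact_force: [0.2, -1.3, -1.4]
opening: 0.023
gripper_force: 59.2
```

```bash
python3 - <<'E'
from tgt import *
T=pose();print('delta',(T[:3,:3].T@(Ttcp-T[:3,3])).round(4),'turn',np.degrees((R.from_matrix(T[:3,:3]).inv()*Rt).as_rotvec()).round(2))
c=cam('scene');im,_=snap('scene');u=-T[:3,0];z=-T[:3,2];o=T[:3,3]+z*.003
tip=o+u*.066-z*.085
print('pred label',proj(c,[o+u*.078-z*.0008]),'tip',proj(c,[tip]),'dot',proj(c,[dot]))
for b in blobs(mask(im,(18,80,30),(36,255,255)),10):
    if 200<b[0][0]<330: print(b[0],b[1])
# lower end of the black nose: lateral profile in dark mask near tip
p=proj(c,[tip])[0];p2=proj(c,[tip+z*.03])[0]
for s in np.linspace(-.4,1,8):
    q=p+(p2-p)*s;r=int(round(q[1]));row=im[r,int(q[0])-12:int(q[0])+13].sum(1);print(q.round(1),row)
E
```

```text
delta [ 0.0029 -0.0003  0.0015] turn [0.01 0.06 0.02]
pred label [[305.51526113 130.14720151]] tip [[298.25419019 160.15171298]] dot [[294.11432808 178.03458886]]
[302.0234375 118.59375  ] [297 109  13  21 128]
[305.3968254  129.85714286] [301 126  10   9  63]
[310.6 286.2] [307 286   9   2  10]
[280.         289.45454545] [275 289  11   2  11]
[297.3 164.5] [339 338 336 337 340 338 337 334 337 336 338 322 375 358 371 344 314 262
 210 195 132 148 143 140 150]
[297.8 162.3] [338 338 335 336 338 341 335 334 339 337 338 340 342 342 349 377 384 369
 346 294 241 208 180 143 146]
[298.3 160.2] [336 339 336 337 337 339 336 337 336 339 344  83   1   9 169 381 381 387
 368 339 279 223 196 129 149]
[298.7 158. ] [338 337 337 337 335 336 336 337 338 337 347 105  22  17  56 354 328 384
 390 388 359 323 257 208 177]
[299.2 155.8] [336 336 338 334 337 333 337 339 338 341 267  19  19  48 272 348 336 328
 388 398 382 356 300 235 201]
[299.6 153.6] [333 337 336 334 336 338 336 336 335 344 352  96  13  17 118 355 341 195
 198 308 391 404 378 346 281]
[300.1 151.4] [334 340 332 336 336 337 335 335 338 351  89  24  29  27  21 181 279 299
 389 435 446 422 417 416 414]
[300.6 149.2] [336 336 337 338 335 335 335 335 345 348  12  28  38  19  22  32 189 401
 424 411 414 415 417 418 412]
```

The nose tip and label appear within 1 px of prediction. A 3 mm correction, then hold still for about 3 s.

Request:
move_arm:
  translation:
    - [0.0029,0,0.0015]
    - [0,0,0]
    - [0,0,0]
    - [0,0,0]
    - [0,0,0]
    - [0,0,0]
    - [0,0,0]
    - [0,0,0]
  dr:
    - [0,0,0]
    - [0,0,0]
    - [0,0,0]
    - [0,0,0]
    - [0,0,0]
    - [0,0,0]
    - [0,0,0]
    - [0,0,0]

```text
time: 18.32
tool_pos: [0.4804, 0.0711, 0.1798]
ee_rot: [0.34, 2.813, -0.266]
contact_force: [-0.2, -0.4, -1.3]
opening: 0.0229
gripper_force: 59.2
```

```bash
python3 - <<'E'
from tgt import *
T=pose();print('delta',(T[:3,:3].T@(Ttcp-T[:3,3])).round(4),'turn',np.degrees((R.from_matrix(T[:3,:3]).inv()*Rt).as_rotvec()).round(2))
E
```

```text
delta [-0.0005 -0.0004 -0.0002] turn [0.01 0.03 0.04]
```

Request:
move_arm:
  translation:
    - [0,0,0]
    - [0,0,0]
    - [0,0,0]
    - [0,0,0]
    - [0,0,0]
    - [0,0,0]
    - [0,0,0]
    - [0,0,0]
    - [0,0,0]
    - [0,0,0]
    - [0,0,0]
    - [0,0,0]
    - [0,0,0]
    - [0,0,0]
    - [0,0,0]
    - [0,0,0]
    - [0,0,0]
    - [0,0,0]
    - [0,0,0]
    - [0,0,0]
  dr:
    - [0,0,0]
    - [0,0,0]
    - [0,0,0]
    - [0,0,0]
    - [0,0,0]
    - [0,0,0]
    - [0,0,0]
    - [0,0,0]
    - [0,0,0]
    - [0,0,0]
    - [0,0,0]
    - [0,0,0]
    - [0,0,0]
    - [0,0,0]
    - [0,0,0]
    - [0,0,0]
    - [0,0,0]
    - [0,0,0]
    - [0,0,0]
    - [0,0,0]

```text
time: 19.98
tool_pos: [0.4803, 0.0711, 0.1798]
ee_rot: [0.34, 2.813, -0.266]
contact_force: [0.2, -0.3, -2.0]
opening: 0.0237
gripper_force: 59.2
```

Request:
move_arm:
  translation:
    - [0,0,0]
    - [0,0,0]
    - [0,0,0]
    - [0,0,0]
    - [0,0,0]
    - [0,0,0]
    - [0,0,0]
    - [0,0,0]
    - [0,0,0]
    - [0,0,0]
    - [0,0,0]
    - [0,0,0]
    - [0,0,0]
    - [0,0,0]
    - [0,0,0]
    - [0,0,0]
  dr:
    - [0,0,0]
    - [0,0,0]
    - [0,0,0]
    - [0,0,0]
    - [0,0,0]
    - [0,0,0]
    - [0,0,0]
    - [0,0,0]
    - [0,0,0]
    - [0,0,0]
    - [0,0,0]
    - [0,0,0]
    - [0,0,0]
    - [0,0,0]
    - [0,0,0]
    - [0,0,0]

```text
time: 21.32
tool_pos: [0.4803, 0.0711, 0.1798]
ee_rot: [0.34, 2.813, -0.266]
contact_force: [0.4, -0.1, -1.0]
opening: 0.023
gripper_force: 59.2
```

```bash
python3 - <<'E'
from tgt import *
T=pose();print('delta',(T[:3,:3].T@(Ttcp-T[:3,3])).round(4))
# back to level: orientation of the grasp
g=np.array([.5419,.2495,.0969]);Rg=R.from_rotvec([.376,3.118,.001])
print('turn',np.degrees((R.from_matrix(T[:3,:3]).inv()*Rg).as_rotvec()).round(2),T[:3,3])
print('up 40mm along world z in tool',(T[:3,:3].T@[0,0,.045]).round(4))
print('then in level tool',(Rg.as_matrix().T@(g+[0,0,.13]-T[:3,3]-[0,0,.045])).round(4))
E
```

```text
delta [-0.0006 -0.0004 -0.0002]
turn [-8.56 18.07 -0.  ] [0.48034737 0.07110378 0.17978664]
up 40mm along world z in tool [-0.0139 -0.0066 -0.0423]
then in level tool [-0.0174  0.1879 -0.002 ]
```

The pose held still for 3 s. Now back up, level off, and go over the cradle.

Request:
move_arm:
  translation:
    - [-0.003,-0.0016,-0.0103]
    - [-0.0035,-0.0016,-0.0107]
    - [-0.0037,-0.0017,-0.0107]
    - [-0.0037,-0.0017,-0.0106]
    - [0,0,0]
    - [0,0,0]
    - [0,0,0]
    - [0,0,0]
    - [0,0,0]
    - [0,0,0]
    - [0,0,0]
    - [0,0,0]
  dr:
    - [0,0,0]
    - [0,0,0]
    - [0,0,0]
    - [0,0,0]
    - [-1.427,3.012,0]
    - [-1.427,3.012,0]
    - [-1.427,3.012,0]
    - [-1.427,3.012,0]
    - [-1.427,3.012,0]
    - [-1.427,3.012,0]
    - [0,0,0]
    - [0,0,0]

```text
time: 22.32
tool_pos: [0.481, 0.0706, 0.2258]
ee_rot: [0.377, 3.115, -0.0]
contact_force: [-0.0, -0.2, -1.7]
opening: 0.0233
gripper_force: 59.1
```

Request:
move_arm:
  translation:
    - [-0.0019,0.01,0]
    - [-0.0019,0.02,0]
    - [-0.0019,0.027,0]
    - [-0.0019,0.027,0]
    - [-0.0019,0.027,0]
    - [-0.0019,0.027,0]
    - [-0.0019,0.025,0]
    - [-0.0019,0.015,0]
    - [-0.0019,0.0099,0]
    - [0,0,0]
    - [0,0,0]
    - [0,0,0]
  dr:
    - [0,0,0]
    - [0,0,0]
    - [0,0,0]
    - [0,0,0]
    - [0,0,0]
    - [0,0,0]
    - [0,0,0]
    - [0,0,0]
    - [0,0,0]
    - [0,0,0]
    - [0,0,0]
    - [0,0,0]

```text
time: 23.32
tool_pos: [0.5412, 0.2491, 0.2249]
ee_rot: [0.377, 3.118, 0.0]
contact_force: [-1.1, -0.4, -1.4]
opening: 0.023
gripper_force: 59.3
```

```bash
python3 - <<'E'
from tgt import *
T=pose();g=np.array([.5419,.2495,.0969]);Rg=R.from_rotvec([.376,3.118,.001])
print(T[:3,3],'turn',np.degrees((R.from_matrix(T[:3,:3]).inv()*Rg).as_rotvec()).round(2),'delta',(T[:3,:3].T@(g-T[:3,3])).round(4))
E
```

```text
[0.54123326 0.24906696 0.2248697 ] turn [-0.03 -0.01 -0.02] delta [-0.0004  0.0006  0.128 ]
```

Request:
move_arm:
  translation:
    - [-0.0004,0.0006,0.01]
    - [0,0,0.025]
    - [0,0,0.025]
    - [0,0,0.025]
    - [0,0,0.02]
    - [0,0,0.012]
    - [0,0,0.005]
    - [0,0,0]
    - [0,0,0]
  dr:
    - [0,0,0]
    - [0,0,0]
    - [0,0,0]
    - [0,0,0]
    - [0,0,0]
    - [0,0,0]
    - [0,0,0]
    - [0,0,0]
    - [0,0,0]

```text
time: 24.07
tool_pos: [0.5429, 0.25, 0.1038]
ee_rot: [0.377, 3.117, 0.002]
contact_force: [0.2, 0.8, -0.6]
opening: 0.0232
gripper_force: 59.3
```

```bash
python3 - <<'E'
from tgt import *
T=pose();g=np.array([.5419,.2495,.0969])
print(T[:3,3],'delta',(T[:3,:3].T@(g-T[:3,3])).round(4),robot.read_state()['contact_force'])
E
```

```text
[0.54291518 0.24997525 0.10384913] delta [ 0.0009 -0.0007  0.0069] [ 0.23542363  0.78922745 -0.59113297]
```

Request:
move_arm:
  translation:
    - [0.0009,-0.0007,0.003]
    - [0,0,0.002]
    - [0,0,0.0015]
    - [0,0,0]
    - [0,0,0]
  dr:
    - [0,0,0]
    - [0,0,0]
    - [0,0,0]
    - [0,0,0]
    - [0,0,0]

```text
time: 24.48
tool_pos: [0.5416, 0.2497, 0.0969]
ee_rot: [0.376, 3.117, 0.002]
contact_force: [0.2, -0.4, 0.0]
opening: 0.0231
gripper_force: 59.5
```

It is at the seat height with slight support. Releasing and withdrawing.

Request:
move_arm:
  translation:
    - [0,0,0]
    - [0,0,0]
    - [0,0,0]
    - [0,0,0]
    - [0,0,0]
    - [0,0,0]
    - [0,0,0]
    - [0,0,0]
    - [0,0,0]
    - [0,0,0]
  dr:
    - [0,0,0]
    - [0,0,0]
    - [0,0,0]
    - [0,0,0]
    - [0,0,0]
    - [0,0,0]
    - [0,0,0]
    - [0,0,0]
    - [0,0,0]
    - [0,0,0]
  gripper: 1

```text
time: 25.32
tool_pos: [0.5412, 0.2496, 0.0964]
ee_rot: [0.376, 3.118, 0.001]
contact_force: [-0.4, 0.3, 0.5]
opening: 0.0854
gripper_force: 0.0
```

Request:
move_arm:
  translation:
    - [0,0,-0.01]
    - [0,0,-0.02]
    - [0,0,-0.03]
    - [0,0,-0.035]
    - [0,0,-0.035]
    - [0,0,-0.035]
    - [0,0,-0.035]
    - [0.01,-0.035,0]
    - [0.01,-0.035,0]
    - [0.01,-0.035,0]
    - [0,0,0]
    - [0,0,0]
    - [0,0,0]
    - [0,0,0]
  dr:
    - [0,0,0]
    - [0,0,0]
    - [0,0,0]
    - [0,0,0]
    - [0,0,0]
    - [0,0,0]
    - [0,0,0]
    - [0,0,0]
    - [0,0,0]
    - [0,0,0]
    - [0,0,0]
    - [0,0,0]
    - [0,0,0]
    - [0,0,0]

```text
time: 26.48
tool_pos: [0.4874, 0.1553, 0.2969]
ee_rot: [0.375, 3.117, 0.002]
contact_force: [0.3, -0.4, -0.0]
opening: 0.0855
gripper_force: 0.0
```

```bash
python3 - <<'E'
from h import *
s=robot.read_state();print(s['time'],s['opening'],pose()[:3,3])
for n in('scene','top'):
    im=optics.snapshot(n);a=cv2.imread(f'pics/{n}0.png')[...,::-1].copy()
    for lab,x in(('before',a),('after',im)):
        for nm,lo,hi in(("yellow",(22,150,60),(32,255,255)),("pink",(0,50,110),(10,140,255))):
            for b in blobs(mask(x,lo,hi),25):
                if 120<b[0][0]<400 and 130<b[0][1]<240: print(n,lab,nm,b[0].round(1),b[1])
im,c=snap('wrist')
m=cv2.morphologyEx(mask(im,(18,110,50),(36,255,255)),cv2.MORPH_CLOSE,np.ones((13,13)));b=max(blobs(m,300),key=lambda b:b[1][4])
cnt=max(cv2.findContours(b[2].astype(np.uint8),0,2)[0],key=cv2.contourArea);print(b[1],onz(c,cv2.boxPoints(cv2.minAreaRect(cnt)),.112).round(4).tolist())
u=np.array([.9712,-.2385]);p=np.array([.542,.2498]);print(proj(c,[[*(p+u*s/1000),.112] for s in(-90,54)]).round(1).tolist())
E
```

```text
26.4833 0.08547495791453946 [0.48737314 0.15525989 0.29688598]
scene before yellow [366.3 146.4] [357 129  20  37 330]
scene before yellow [373. 170.] [370 168   7   5  31]
scene before pink [289.  185.2] [274 174  40  27 589]
scene after yellow [366.1 146.8] [358 130  18  35 300]
scene after pink [288.8 185.2] [274 174  40  27 584]
top before yellow [142.8 202.4] [131 175  24  58 517]
top before pink [235.1 187.9] [ 213  169   45   41 1227]
top after yellow [147.6 185. ] [141 175  15  21 188]
top after pink [235.2 187.9] [ 213  169   45   41 1233]
[ 332  104   47  147 4290] [[0.5849, 0.2052, 0.112], [0.4435, 0.2459, 0.112], [0.4565, 0.2837, 0.112], [0.6009, 0.2476, 0.112]]
[[366.3, 106.6], [353.0, 248.9]]
```

The wand is back within half a pixel of where it lay in the scene view. The stone has not moved and the arm is clear, so I'm handing in.

```bash
python3 -c "
from rig import robot
print(robot.close_job())"
```

```text
the job is handed in; nothing more can be done
None
```

The job is handed in at about 26.6 s of the 58 s allowed: I pressed the grey meter's button to its stop, held the nose still about 50 mm off the dot for 3 s, and laid the wand back in its cradle; no verdict was shown.

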